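# Top up the terrarium's drain tube and hold its sprung lid at the airing mark

### The job

Get the terrarium ready for airing: tip all five clay pebbles from the metal scoop through the funnel, down into the drain tube on the terrarium's side, and stand the scoop back on the table. Then take the bar on the terrarium's sprung lid, lift until the lid lies in line with the pointer on the quadrant at its side, and finish while still holding the lid still there with the fingers: do not let go. Do not move the pointer, the jar, the tub or the wash bottle.

Things in the scene. Friction and masses are not known exactly. Their poses are not given: they have to be found in the camera images.
- scoop_grip (a point): Middle of the loose scoop's grip: an upright wooden block 34 mm long (scoop x), 14 mm thick (y), 80 mm high, standing on the table at the scoop's rear, sides free; this point is 45 mm above the scoop's underside. Scoop x runs from lip to grip, z up. About 0.14 kg. The aluminium trough (58 mm wide, 30 mm high) lies ahead of the grip, on its -x side, its rear wall 37 mm ahead of this point.
- scoop_lip (a point): Middle of the scoop's open front lip, 125 mm ahead of the grip point (scoop -x) and 31 mm lower, 13.5 mm above the scoop's underside. The last 32 mm of the trough's floor rise at 20 degrees to this lip, which keeps the pebbles in while the scoop is level; tipped lip-down by more than about 25 degrees they roll out over it, at 45 degrees all of them.
- funnel_mouth (a point): Centre of the white funnel's mouth, on top of the drain tube on the terrarium's +y side. The mouth is 110 mm across, 160 mm above the table; the funnel narrows over 55 mm to the tube's 44 mm bore. Fixed to the terrarium. Axes as the terrarium's: x from its front (the lid bar's side) to its hinge, z up. Its axis is 65 mm from the terrarium's side wall.
- drain_tube (a point): On the axis of the clear drain tube, 50 mm above the table. Bore 44 mm, inner floor 5 mm and upper end 105 mm above the table. Fixed to the terrarium, upright.
- lid_bar (a point): Middle of the round steel bar on the lid: 12 mm thick, 124 mm free between its two posts, parallel to the hinge, 35 mm above the lid's upper face, 15 mm from its front edge, 151 mm above the table when shut. Fingers from above can close across it; it may turn between them as the lid rises. Axes turn with the lid: x along the lid from front to hinge, y along the bar.
- lid_hinge (a point): Middle of the lid's hinge line, on the far upper edge of the terrarium (a clear box 240 x 320 x 110 mm, x by y by z, fixed to the table), 110 mm above the table. With the lid shut the bar lies 225 mm in front of it (-x) and 41 mm above it. Axes turn with the lid.
- lid (a joint): Angle of the lid in rad: 0 shut, grows as the bar side rises, stops at 1.1. A spring and the lid's 0.3 kg pull it shut: lifting takes about 4 N at the bar when shut and about 6 to 9 N, straight up, at 0.6 rad; let go, it falls shut.
- pointer (a joint): Angle of the bright aluminium pointer on the quadrant in rad, measured just as the lid's: about the same hinge line, 0 level, so the lid lies in line with the pointer when both joints read the same. It is set between 0.35 and 0.7 and stays by friction.
- pointer_tip (a point): Free end of the pointer, a straight flat aluminium strip 245 mm long that runs from the hinge line beside the lid's -y edge; 240 mm from the hinge line. Its x axis runs along the pointer to the hinge.
- pebble0_center (a point): Centre of a round clay pebble, 16 mm across, 10 g; the five start in the scoop.
- pebble1_center (a point): Centre of a round clay pebble, 16 mm across, 10 g; the five start in the scoop.
- pebble2_center (a point): Centre of a round clay pebble, 16 mm across, 10 g; the five start in the scoop.
- pebble3_center (a point): Centre of a round clay pebble, 16 mm across, 10 g; the five start in the scoop.
- pebble4_center (a point): Centre of a round clay pebble, 16 mm across, 10 g; the five start in the scoop.
- jar: Bystander: closed glass jar, 72 mm across, 95 mm high; origin under its middle.
- tub: Bystander: clear round tub with a blue lid, 102 mm across, 59 mm high; origin under its middle.
- wash_bottle: Bystander: white bottle, 68 mm across, 140 mm high; origin under its middle.
Things that resemble listed ones, but are neither listed nor needed, are in the scene too. Leave any green or turquoise look-alike of the part that bears scoop_grip alone.

How it is judged:
On the way, in this order (a step that is already met when the one before it is completed fails the run):
1. all five pebbles have dropped into the drain tube (horizontal distance between each of pebble0_center, pebble1_center, pebble2_center, pebble3_center, pebble4_center and drain_tube below 0.022 m and height (world z) of each of pebble0_center, pebble1_center, pebble2_center, pebble3_center, pebble4_center below 0.1 m), for 0.2 s.
2. the fingers hold the lid in line with the pointer (angle between the x axis of lid_bar and the x axis of pointer_tip, either way round below 0.07 rad and contact force between the fingers and lid above 2 N and velocity of joint lid between -0.05 and 0.05 rad/s), for 0.3 s.
At the end, for the whole second after the job is handed in: The fingers hold the lid (contact over 2 N), still (under 0.05 rad/s) and within 0.07 rad of the pointer's angle; all five pebbles are in the drain tube; the scoop stands upright (within 0.15 rad) on the table and does not touch the lid (all of step 1 and all of step 2 and angle between scoop_grip's own z axis and vertical below 0.15 rad and height (world z) of scoop_grip between 0.037 and 0.053 m and contact force between lid and scoop below 0.1 N); the arm keeps its last pose, push and grip.
It fails at once if the jar is pushed more than 30 mm or tipped (distance of jar from where it was at the start of the episode above 0.03 m or angle between jar's own z axis and vertical above 0.4 rad).
It fails at once if the tub is pushed more than 30 mm or tipped (distance of tub from where it was at the start of the episode above 0.03 m or angle between tub's own z axis and vertical above 0.4 rad).
It fails at once if the wash bottle is pushed more than 30 mm or tipped (distance of wash_bottle from where it was at the start of the episode above 0.03 m or angle between wash_bottle's own z axis and vertical above 0.4 rad).
It fails at once if the pointer is moved off its setting by more than 12 mm at its tip (distance of pointer_tip from where it was at the start of the episode above 0.012 m).
It also fails if it takes over 72 s, if anything falls off the work surface, if the arm or the gripper's body presses on something with over 40 N, if the wrist force passes 120 N, or if a joint passes its speed limit or range.

### The arm

A 6-joint arm with a two-finger parallel gripper is mounted at the origin on the work surface. World frame = base frame: x ahead of the robot, y to its left, z up, the work surface at z = 0. Lengths are in m, angles in rad, forces in N, time in s.
With the tool pointing down it reaches from about 0.425 to 0.95 m from the base axis. Payload 3.5 kg.
Tool frame: the origin (TCP) lies midway between the tips of the shut fingers; the grasp point (between the pads) lies ctrl.grasp_offset behind it (ctrl.grasp_offset is the distance from the TCP to the grasp point, in m); x points along the fingers, y is the direction in which the jaws open and shut, and the axes are right-handed (so a half turn about x gives the same grasp; the last joint's range is limited). The gripper opens to 85 mm and grips with 20 to 120 N. Pads are 22 mm wide; open, the fingers measure 114 mm over their backs; the gripper's body (76 mm by 85 mm) begins 54 mm behind the grasp point. The pads swing forward as they close: fully open they stand 13 mm farther back than shut.
Start: joints at [1.034, 0.286, 1.577, -0, 1.279, -0.15], TCP at [0.255, 0.625, 0.231] pointing down, gripper open.
Joint ranges: [-2.77, 2.77], [-0.9, 2.22], [0.21, 2.48], [-1.53, 4.67], [0.24, 2.81], [-2.84, 2.84]. Speed limits (rad/s): [2.79, 2.79, 3.14, 3.14, 3.14, 3.14].

### API

Orientations are given as a unit quaternion [x, y, z, w].
In Python, from plant import readout, read_camera, sign_off, ctrl gives the robot as it stands.
- The arm moves only by the tool drive_tool, never from a script. Its argument "steps" is a list of rows, each a list of 5 numbers: the shift along the tool's x, y, z in cm, then the turn about the tool's x in degrees, then the opening, from 0 (shut) to 1 (fully open). A call has 1 to 10 rows; each row shifts and turns the commanded pose from where the row before left it, along the tool's axes as they then stand; what a row does not reach is not made up. A row lasts 1/10 s, in which the tool goes at most 50 mm and 8.59 degrees, less where a joint would pass 70% of its speed; a pose out of reach is approached as far as the arm can. A call is refused whole if a number of a shift passes 5 or a number of a turn 8.59, either way. A call with a gripper value outside its range is refused whole. The fingers move at their own pace and stop on an object; "force" is the grip in N (left out, the last holds). Time passes only in rows, so rows that do not move let the fingers close. It gives the time, the measured TCP pose, the force and the opening at its end, in the units of the state.
- readout.get_state(): the state, without advancing time (a new reading comes with each control period).
- read_camera(name): name is "scene" or "top" or "wrist"; returns a dict with "frame" (420x560x3 uint8, red, green, blue), "vertical_fov" (degrees; the focal length in pixels is half the picture's height over the tangent of half this angle, whatever the lens; pixels are square), "cx", "cy" (the principal point, pixels), "eye" and "orientation" of the camera in the world. Camera axes: x right, y up, looking along -z (the intrinsics and any distortion apply to the point x, -y, -z); pixel columns grow to the right and rows downward; lengths in m; the calibration is good to about 2 mm. A picture is of the moment at which its call begins. There is no depth.
- sign_off(): hands the job in, once; it reports no verdict.
The state is a dict: "time": time; "qpos": joint angles; "dq": joint speeds; "joint_efforts": joint torques, N m; "eef_pos": TCP position; "tcp_rot": TCP orientation; "contact_force": force on the tool from outside, world axes, zero at the start; "wrist_torque": the same for the moment, N m; "opening": opening from 0.0 (shut) to 1.0 (fully open).
Only numpy, scipy, OpenCV 4.12 (cv2) and the standard library are available. Lean on these libraries where they do the work, as an engineer would, in place of code of your own. Each camera call takes 0.05 s, during which the arm holds its last target. There are 200 camera calls.

## Working session

There is one attempt and no reset: what is moved stays moved. The work goes in short steps, Python scripts to look and compute and a tool call to move; the robot and the scene stay as the last step left them, time stands still between calls to the robot, and variables do not carry over. Pictures are saved under pics/ and viewed, about 8 in all and at most 12, crops included, and the job is handed in when it is done.

Besides the shell and the picture viewer there is one more tool, called after "Emit:" as name(argument=value, ...), one argument or row to a line, values as JSON. drive_tool: Moves the arm, as the interface text tells. Its arguments: {"type":"object","properties":{"steps":{"type":"array","items":{"type":"array","items":{"type":"number"}}},"force":{"type":"number"}},"required":["steps"]}

```bash
mkdir -p pics; ls
cat > h.py <<'E'
import numpy as np, cv2
from plant import readout, read_camera, sign_off, ctrl
from scipy.spatial.transform import Rotation as R
def shot(n,f):
    c=read_camera(n); cv2.imwrite(f'pics/{f}.png',c['frame'][:,:,::-1]); 
    np.save(f'pics/{f}.npy',c,allow_pickle=True); return c
def load(f): return np.load(f'pics/{f}.npy',allow_pickle=True).item()
def rot(c):
    o=np.array(c['orientation'],float); return o if o.shape==(3,3) else R.from_quat(o).as_matrix()
def foc(c): return c['frame'].shape[0]/2/np.tan(np.radians(c['vertical_fov'])/2)
def ray(c,u,v):
    f=foc(c); d=rot(c)@np.array([(u-c['cx'])/f,-(v-c['cy'])/f,-1]); return np.array(c['eye']),d
def onz(c,u,v,z):
    e,d=ray(c,u,v); return e+d*(z-e[2])/d[2]
def proj(c,p):
    q=rot(c).T@(np.array(p)-np.array(c['eye'])); f=foc(c); return c['cx']-f*q[0]/q[2], c['cy']+f*q[1]/q[2]
def tri(c1,p1,c2,p2):
    e1,d1=ray(c1,*p1); e2,d2=ray(c2,*p2)
    s=np.linalg.lstsq(np.c_[d1,-d2],e2-e1,rcond=None)[0]; a=e1+s[0]*d1;b=e2+s[1]*d2
    return (a+b)/2,np.linalg.norm(a-b)
E
python3 - <<'E'
from h import *
a=[shot(n,n+'0') for n in('scene','top','wrist')]
for c in a: print({k:v for k,v in c.items() if k!='frame'})
print(readout.get_state(), ctrl.grasp_offset)
E
```

```text
pics
{'vertical_fov': 45.13998048229887, 'cx': 279.0456248160219, 'cy': 214.8279462522762, 'eye': array([1.2506917 , 0.58554066, 1.21267983]), 'orientation': array([0.15593407, 0.29438176, 0.83813043, 0.43192745])}
{'vertical_fov': 46.873523243808116, 'cx': 274.27676925722443, 'cy': 203.59192029465058, 'eye': array([0.19636442, 0.0751632 , 1.78619788]), 'orientation': array([-0.07101363,  0.06790948,  0.70578671, -0.70157714])}
{'vertical_fov': 69.82407324247097, 'cx': 280.64338925843595, 'cy': 210.26171665850268, 'eye': array([0.18347685, 0.65265832, 0.37272062]), 'orientation': array([-0.12390036, -0.08177152,  0.55209568,  0.8204587 ])}
{'time': 0.15, 'qpos': array([ 1.03402161e+00,  2.86996903e-01,  1.57787551e+00, -8.13441457e-06,
        1.27863356e+00, -1.50055849e-01]), 'dq': array([-0.00184683, -0.00306697, -0.00196156, -0.00013811,  0.00055241,
        0.00036603]), 'joint_efforts': array([ 9.98139731e-04, -4.06604505e+01, -2.93140304e+01, -1.26543164e-04,
        3.98661869e-03,  2.34896066e-05]), 'eef_pos': array([0.25431046, 0.6246843 , 0.23022295]), 'tcp_rot': array([ 0.13523661,  0.69415432, -0.13651239,  0.69370397]), 'contact_force': array([-0.15296454,  0.41989467, -0.97639507]), 'wrist_torque': array([-0.04554958,  0.03548996,  0.00630047]), 'opening': 1.0009814409788829} 0.0187
```

View pics/scene0.png

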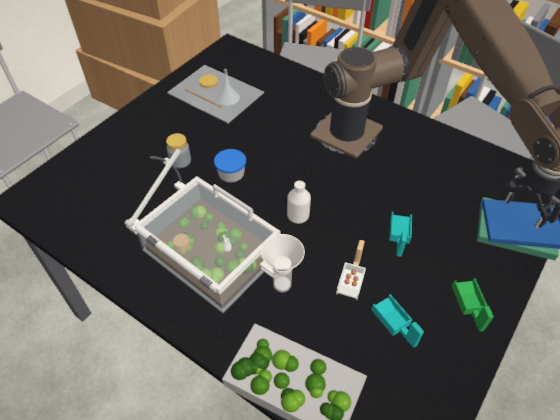

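View pics/top0.png

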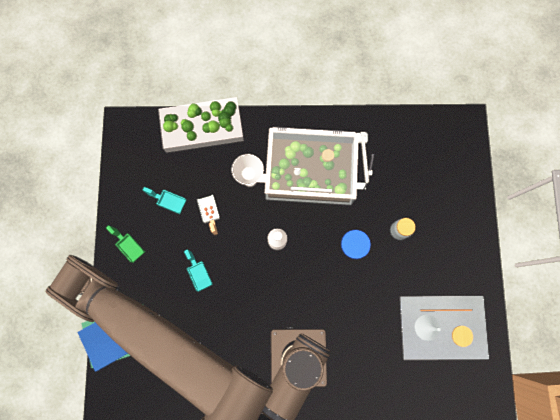

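The picture shows five scoop-like things. In the scene view they are metal with a wooden grip and pebbles (352,272), turquoise (400,230) and (395,318), and green (472,300). Only the metal one, at top (210,212), fits the description. I'll confirm it in an enlarged crop and take the terrarium in the same picture.

Run:
```python
from h import *
s=load('scene0')['frame'][:,:,::-1];t=load('top0')['frame'][:,:,::-1]
def cr(i,x,y,w,h,W,H): return cv2.resize(i[y:y+h,x:x+w],(W,H),interpolation=cv2.INTER_CUBIC)
a=np.vstack([cr(s,320,230,80,80,300,300),cr(t,185,185,50,50,300,300)])
b=np.vstack([cr(s,120,140,200,160,375,300),cr(t,220,115,160,100,480,300)[:,:] [:, :375] if 0 else cr(t,225,120,150,100,450,300)[:,:]]) if 0 else None
b1=cr(s,120,140,200,120,500,300); b2=cr(t,225,120,150,90,500,300)
cv2.imwrite('pics/c1.png',np.hstack([a,np.vstack([b1,b2])]))
```

```text
(no output)
```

View pics/c1.png

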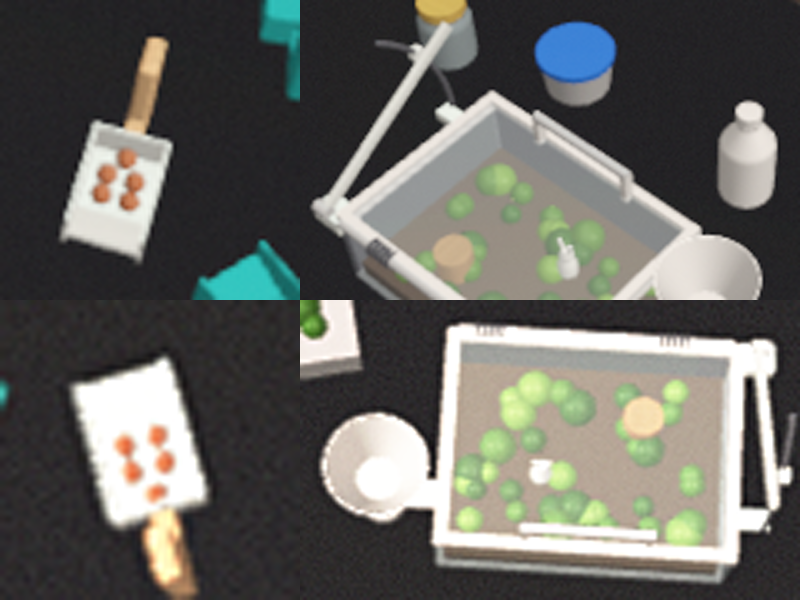

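Run:
```python
from h import *
np.set_printoptions(precision=4,suppress=True)
s=load('scene0');t=load('top0')
for n,a,b in [('barL',(215.5,186.5),(331.5,190.8)),('barR',(251,214.5),(291.6,189)),('ptip',(178.8,151.2),(366.6,181.5)),('phinge',(132,224),(363.9,137.4))]:
    print(n,*tri(s,a,t,b))
hsv=lambda c:cv2.cvtColor(c['frame'],cv2.COLOR_RGB2HSV)
# funnel top mouth
print('mouth top',onz(t,247.5,170.4,.16),'scene',onz(s,285,253,.16), 'tri',tri(s,(285,253),t,(247.5,170.4)))
for d in(-16,16): print(onz(t,247.5+d,170.4,.16))
# scoop corners: scene crop lip corners, rear corners; top 
S=lambda x,y:(320+x/3.75,230+y/3.75); T=lambda x,y:(185+(x)/6,185+(y-300)/6)
for n,a,b in [('lip1',(62,240),(170,362)),('lip2',(140,258),(72,385)),('rear1',(93,123),(205,500)),('rear2',(170,143),(112,525)),('griptop',(155,42),(185,590))]:
    print(n,*tri(s,S(*a),t,T(*b)))
print('griptop scene@.08',onz(s,*S(155,42),.08),onz(t,*T(180,575),.08))
print('jar',onz(t,404,228,.095),'tub',onz(t,356,244,.059),'bottle',onz(t,277.5,239,.14))
# wood mask in both
for c,n in((s,'s'),(t,'t')):
    h=hsv(c);m=cv2.inRange(h,(8,60,120),(22,200,255)); k,l,st,ce=cv2.connectedComponentsWithStats(m)
    for i in range(1,k):
        if st[i,4]>8 : print(n,st[i],ce[i])
```

```text
barL [ 0.5658 -0.1149  0.1464] 0.005262583764116045
barR [0.5777 0.0216 0.13  ] 0.002607892064255446
ptip [ 0.5782 -0.2234  0.2325] 0.0006659420872979186
phinge [ 0.7771 -0.246   0.0953] 0.003014134017652887
mouth top [0.6387 0.1737 0.16  ] scene [0.6452 0.184  0.16  ] tri (array([0.6402, 0.1771, 0.1491]), np.float64(0.006017225770751799))
[0.6391 0.2293 0.16  ]
[0.6383 0.1182 0.16  ]
lip1 [0.5845 0.3139 0.0015] 0.004727183399638008
lip2 [0.569  0.3715 0.0114] 0.00025465783004676064
rear1 [0.4941 0.2865 0.0199] 0.0009075131688542927
rear2 [0.4783 0.343  0.0234] 0.001083734502559765
griptop [0.4316 0.2951 0.061 ] 0.006292719224080398
griptop scene@.08 [0.4437 0.3027 0.08  ] [0.4392 0.2929 0.08  ]
jar [ 0.443  -0.3744  0.095 ] tub [ 0.3916 -0.2094  0.059 ] bottle [0.4012 0.0712 0.14  ]
s [  78    0  143   72 3793] [178.2745  25.4775]
s [272   0  17  15  74] [281.9189   3.6757]
s [401   0   6  26  34] [403.1765  13.6471]
s [407   1   7  13  13] [409.7692   7.    ]
s [ 473    0   79   89 2498] [514.7406  40.4536]
s [517   0  13  19  37] [524.3514   7.0541]
s [547   0  13   4  31] [554.74
[... 1160 characters left out ...]
207   5   9  20] [205.95 211.35]
t [210 206   4   8  18] [211.3889 209.1111]
t [396 218  19  18  49] [402.3469 229.0408]
t [407 218   8   7  11] [411.1818 220.2727]
t [209 220   9  15  52] [213.1154 227.6154]
t [  46  256   62   63 1204] [ 73.3929 284.9909]
t [  88  291  173  129 8110] [174.9523 360.2175]
t [420 309  52   2  92] [447.9891 309.5652]
t [452 326  18  21  44] [456.6136 337.7273]
t [469 328   4  13  13] [471.4615 334.    ]
t [ 266  330   61   89 2110] [289.1336 369.8905]
t [299 338  24  15  47] [310.4894 345.1489]
t [294 341  14   7  50] [298.72 344.48]
t [283 346  10  13  15] [287.     351.3333]
t [528 373   9   1   9] [532. 373.]
t [ 512  374   48   46 1757] [535.6073 399.4411]
```

```bash
cat >> h.py <<'E'
def plan(target, yaw=None):
    """target TCP world; yaw = world heading (deg) of tool y wanted; prints shift cm in tool axes and turn"""
    s=readout.get_state(); M=R.from_quat(s['tcp_rot']).as_matrix()
    cur=np.degrees(np.arctan2(M[1,1],M[0,1]))
    d=M.T@(np.array(target)-s['eef_pos'])*100
    print('tool x',M[:,0].round(3),'y-heading',cur.round(2),'z',M[:,2].round(3),'shift cm',d.round(2), 't',s['time'],'op',round(s['opening'],3))
    if yaw is not None:
        e=(yaw-cur+90)%180-90; print('yaw change world deg',e,'=> tool-x turn',-e if M[2,0]<0 else e)
E
python3 - <<'E'
from h import *
s=load('scene0');t=load('top0')
print(tri(s,(358.7,252.1),t,(213.1,227.6)))
plan([.44,.30,.2],107)
E
```

```text
(array([0.45584297, 0.3055171 , 0.04398998]), np.float64(0.0018494850796512284))
tool x [-0.001 -0.002 -1.   ] y-heading 67.84 z [ 0.926 -0.377 -0.   ] shift cm [  3.06 -23.06  29.44] t 0.15 op 1.001
yaw change world deg 39.15720926179307 => tool-x turn -39.15720926179307
```

Emit:
drive_tool(
  steps=[
    [0.38,-2.88,3.68,0,1],
    [0.38,-2.88,3.68,0,1],
    [0.38,-2.88,3.68,0,1],
    [0.38,-2.88,3.68,0,1],
    [0.38,-2.88,3.68,0,1],
    [0.38,-2.88,3.68,0,1],
    [0.38,-2.88,3.68,0,1],
    [0.38,-2.88,3.68,0,1],
  ],
)

```text
time: 0.95
eef_pos: [0.4407, 0.2989, 0.2006]
tcp_rot: [0.136, 0.694, -0.136, 0.694]
contact_force: [1.2, 0.7, 0.4]
opening: 1.001
```

Emit:
drive_tool(
  steps=[
    [0,0,0,-7.8,1],
    [0,0,0,-7.8,1],
    [0,0,0,-7.8,1],
    [0,0,0,-7.8,1],
    [0,0,0,-7.8,1],
    [0,0,0,0,1],
    [0,0,0,0,1],
  ],
)

```text
time: 1.65
eef_pos: [0.4401, 0.3007, 0.2007]
tcp_rot: [-0.103, 0.7, 0.103, 0.699]
contact_force: [-0.4, 0.9, -0.1]
opening: 1.002
```

Run:
```python
from h import *
c=shot('wrist','w1'); cv2.imwrite('pics/w1b.png',cv2.resize(c['frame'][:,:,::-1],None,fx=1.4,fy=1.4))
plan([.44,.3,.2],107); print(c['eye'])
```

```text
tool x [-0. -0. -1.] y-heading 106.7 z [ 0.958  0.287 -0.   ] shift cm [ 0.07 -0.06 -0.04] t 1.7 op 0.998
yaw change world deg 0.2975897742326481 => tool-x turn -0.2975897742326481
[0.36685813 0.27851502 0.34336899]
```

View pics/w1b.png

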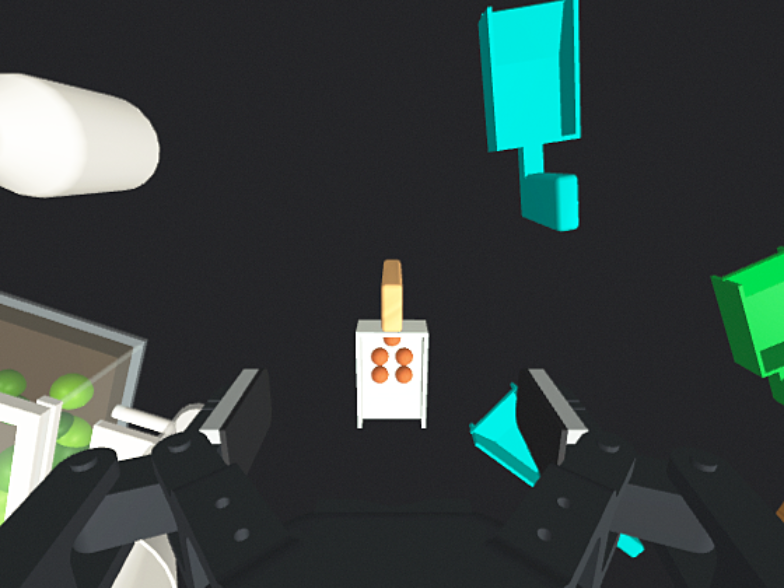

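Run:
```python
from h import *
c=load('w1')
for n,u,v,z in [('toprear',392.5,281,.08),('topfront',392.5,331,.08),('botrear',392.5,260,.0),('lipL',360,428,.014),('lipR',423.5,428,.014),('rearL',357,321,.03),('rearR',428,321,.03)]:
    print(n,onz(c,u/1.4,v/1.4,z).round(4))
h=cv2.cvtColor(c['frame'],cv2.COLOR_RGB2HSV);m=cv2.inRange(h,(5,60,60),(25,200,255))[150:240,260:300];y,x=np.nonzero(m);print(x.min()+260,x.max()+260,y.min()+150,y.max()+150)
```

```text
toprear [0.4357 0.2989 0.08  ]
topfront [0.469  0.3088 0.08  ]
botrear [0.4392 0.2998 0.    ]
lipL [0.5935 0.3153 0.014 ]
lipR [0.577  0.3704 0.014 ]
rearL [0.4883 0.2852 0.03  ]
rearR [0.4721 0.3391 0.03  ]
272 287 185 236
```

Emit:
drive_tool(
  steps=[
    [4.0,0,-0.56,0,1],
    [4.0,0,0,0,1],
    [3.0,0,0,0,1],
    [2.07,0,0,0,1],
    [0,0,0,0,0],
    [0,0,0,0,0],
    [0,0,0,0,0],
    [0,0,0,0,0],
  ],
  force=120,
)

```text
time: 2.5
eef_pos: [0.4362, 0.2997, 0.0721]
tcp_rot: [-0.103, 0.698, 0.104, 0.701]
contact_force: [-0.6, 0.0, 0.7]
opening: 0.325
```

Emit:
drive_tool(
  steps=[
    [0,0,0,0,0],
    [0,0,0,0,0],
    [0,0,0,0,0],
    [-0.5,0,0,0,0],
    [-0.5,0,0,0,0],
    [0,0,0,0,0],
  ],
)

```text
time: 3.1
eef_pos: [0.435, 0.2992, 0.0807]
tcp_rot: [-0.103, 0.699, 0.104, 0.7]
contact_force: [-0.3, 0.3, -1.0]
opening: 0.09
```

Run:
```python
from h import *
c=shot('wrist','w2');s=shot('scene','s2')
cv2.imwrite('pics/w2b.png',np.hstack([c['frame'][:,:,::-1][120:420,130:430],cv2.resize(s['frame'][:,:,::-1][200:320,300:440],(350,300),interpolation=cv2.INTER_CUBIC)]))
plan([.558,.152,.32])
```

```text
tool x [-0.001 -0.    -1.   ] y-heading 106.84 z [ 0.957  0.29  -0.001] shift cm [-24.   -17.64   7.54] t 3.2 op 0.082
```

View pics/w2b.png

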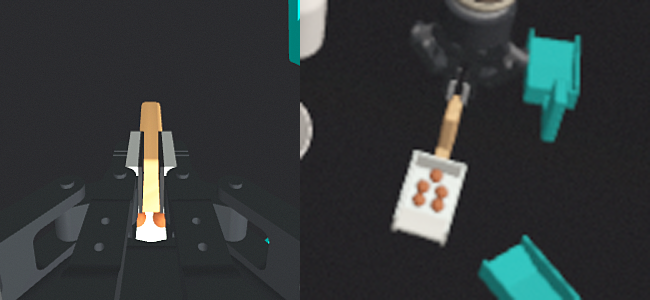

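Emit:
drive_tool(
  steps=[
    [-1.0,0,0,0,0],
    [-1.0,0,0,0,0],
    [-1,0,0,0,0],
    [0,0,0,0,0],
    [0,0,0,0,0],
  ],
)

```text
time: 3.7
eef_pos: [0.4353, 0.2992, 0.1109]
tcp_rot: [-0.103, 0.699, 0.104, 0.7]
contact_force: [0.5, 0.2, -2.3]
opening: 0.085
```

Run:
```python
from h import *
c=shot('wrist','w3');s=shot('scene','s3')
cv2.imwrite('pics/w3b.png',np.hstack([c['frame'][:,:,::-1][120:420,130:430],cv2.resize(s['frame'][:,:,::-1][200:320,300:440],(350,300),interpolation=cv2.INTER_CUBIC)]))
print(readout.get_state())
```

```text
{'time': 3.8, 'qpos': array([ 4.09972795e-01,  9.96359284e-02,  2.03183915e+00, -1.90460687e-05,
        1.01083315e+00, -1.45466199e+00]), 'dq': array([ 2.98951610e-05,  6.69590914e-03,  5.48591345e-03,  2.54735071e-03,
       -4.08577348e-03, -3.26700051e-03]), 'joint_efforts': array([-1.10622105e-02, -3.11115539e+01, -2.70288026e+01, -1.49258715e-02,
       -1.40355583e-01, -7.36872971e-05]), 'eef_pos': array([0.43465694, 0.29891394, 0.1099237 ]), 'tcp_rot': array([-0.10358907,  0.6997312 ,  0.10344649,  0.69924558]), 'contact_force': array([-0.60737729,  0.41455855, -1.2842636 ]), 'wrist_torque': array([-0.05462892,  0.10980432,  0.01566482]), 'opening': 0.08435317970890266}
```

View pics/w3b.png

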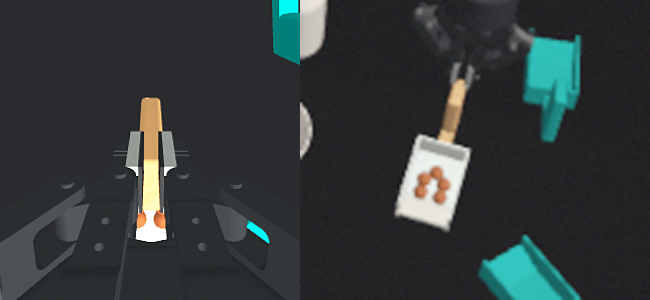

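Emit:
drive_tool(
  steps=[
    [-1,0,0,0,0],
    [-2,0,0,0,0],
    [-2.5,0,0,0,0],
    [-2.5,0,0,0,0],
    [-2.5,0,0,0,0],
    [-2.5,0,0,0,0],
    [-2.5,0,0,0,0],
    [-2.5,0,0,0,0],
    [-2,0,0,0,0],
    [-1,0,0,0,0],
  ],
)

```text
time: 4.8
eef_pos: [0.4355, 0.2993, 0.3231]
tcp_rot: [-0.103, 0.698, 0.104, 0.701]
contact_force: [0.6, -0.9, -1.1]
opening: 0.081
```

Emit:
drive_tool(
  steps=[
    [0,-0.8,0.3,0,0],
    [0,-1.6,0.6,0,0],
    [0,-2,0.8,0,0],
    [0,-2,0.8,0,0],
    [0,-2,0.8,0,0],
    [0,-2,0.8,0,0],
    [0,-2,0.8,0,0],
    [0,-2,0.8,0,0],
    [0,-1.6,0.6,0,0],
    [0,-0.8,0.3,0,0],
  ],
)

```text
time: 5.8
eef_pos: [0.5472, 0.1558, 0.3187]
tcp_rot: [-0.103, 0.7, 0.103, 0.699]
contact_force: [0.5, -0.0, -2.1]
opening: 0.085
```

Run:
```python
from h import *
c=shot('wrist','w4');s=shot('scene','s4');t=shot('top','t4')
cr=lambda i,x,y,w,h,W,H:cv2.resize(i['frame'][:,:,::-1][y:y+h,x:x+w],(W,H),interpolation=cv2.INTER_CUBIC)
cv2.imwrite('pics/w4b.png',np.hstack([c['frame'][:,:,::-1][:,60:360],np.vstack([cr(s,230,190,120,84,480,336),cr(t,215,140,80,42,480,252)[:84]])]))
plan([.558,.152,.31])
```

```text
tool x [-0.001  0.    -1.   ] y-heading 106.79 z [ 0.957  0.289 -0.001] shift cm [ 0.96 -0.82  0.93] t 5.95 op 0.085
```

View pics/w4b.png

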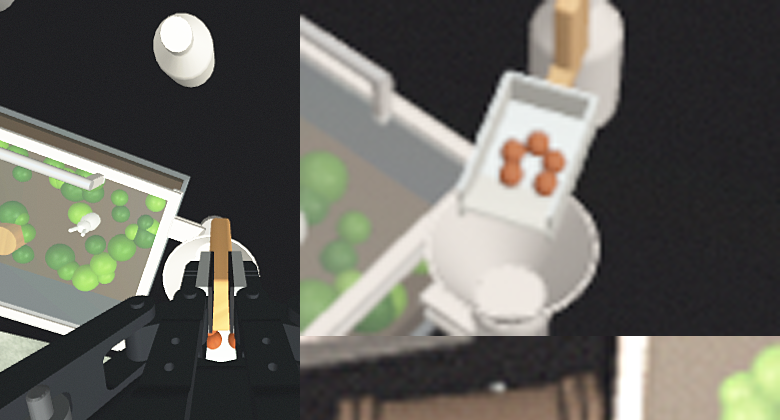

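Run:
```python
from h import *
c=load('w4')
l=onz(c,223,277,.16);r=onz(c,318.5,277,.16);print('wrist',l,r,(l+r)/2,np.linalg.norm(l-r), onz(c,270,236,.16))
s=load('scene0');t=load('top0')
for n,cc,(x,y,w,h) in [('s',s,(255,225,60,60)),('t',t,(222,145,50,50))]:
    g=cc['frame'][y:y+h,x:x+w]; m=(g.min(2)>110).astype(np.uint8)
    for row in m[::2]: print(''.join('#' if v else '.' for v in row))
```

```text
wrist [0.65582555 0.12074896 0.16      ] [0.62489475 0.22346469 0.16      ] [0.64036015 0.17210683 0.16      ] 0.1072717830402875 [0.59312725 0.1575327  0.16      ]
#################...........................................
####################........................................
########################....................................
##########################..................................
##########################..................................
#####################################.......................
#########################################...................
############################################................
##############################################..............
###############################################.............
################################################............
#################################################...........
##################################################..........
##################################################..........
##################################################..........
####################
[... 1469 characters left out ...]
#############################..######
.........#################################..######
.........#################################..######
..........################################.#######
..........########################################
...........#######################################
.............#####################################
...............###################################
..................################.........#######
........................########...........#######
...........................................#######
...........................................#######
..........................................########
...........................................#######
```

Emit:
drive_tool(
  steps=[
    [0.3,-0.6,0.2,0,0],
    [0.5,-0.6,0.2,0,0],
    [0,0,0,0,0],
    [0,0,0,0,0],
  ],
)

```text
time: 6.35
eef_pos: [0.5538, 0.1472, 0.3118]
tcp_rot: [-0.103, 0.7, 0.104, 0.699]
contact_force: [0.2, -0.6, -2.0]
opening: 0.083
```

Emit:
drive_tool(
  steps=[
    [0,0,0,0,0],
    [0,0,0,0,0],
    [0,0,0,0,0],
    [0,0,0,0,0],
  ],
  force=20,
)

```text
time: 6.75
eef_pos: [0.5541, 0.1472, 0.3124]
tcp_rot: [-0.104, 0.699, 0.104, 0.7]
contact_force: [-0.3, -0.5, -2.5]
opening: 0.085
```

```bash
cat >> h.py <<'E'
def look(f):
    s=shot('scene',f); h=cv2.cvtColor(s['frame'],cv2.COLOR_RGB2HSV)[200:310,240:350]
    w=shot('wrist',f+'w')
    for nm,lo,hi in(('peb',(2,150,60),(12,255,255)),('wood',(13,60,60),(22,200,255))):
        y,x=np.nonzero(cv2.inRange(h,lo,hi)); print(nm,len(x),(x.mean()+240).round(1) if len(x) else 0,(y.mean()+200).round(1) if len(x) else 0, (y.min()+200,y.max()+200) if len(x) else 0)
    y,x=np.nonzero(cv2.inRange(cv2.cvtColor(w['frame'],cv2.COLOR_RGB2HSV)[180:350,260:310],(8,60,60),(25,200,255))); print('wristwood',len(x),y.min()+180,y.max()+180)
    plan([.554,.1464,.312])
E
python3 - <<'E'
from h import *
look('s5')
E
```

```text
peb 26 281.7 233.8 (np.int64(229), np.int64(239))
wood 107 292.2 205.8 (np.int64(200), np.int64(213))
wristwood 2202 218 347
tool x [ 0.  0. -1.] y-heading 106.84 z [0.957 0.29  0.   ] shift cm [ 0.03 -0.07 -0.03] t 6.85 op 0.089
```

Emit:
drive_tool(
  steps=[
    [0,0,0,0,0.04],
    [0,0,0,0,0.05],
    [0,0,0,0,0.06],
    [0,0,0,0,0.065],
    [0,0,0,0,0.065],
  ],
)

```text
time: 7.35
eef_pos: [0.5541, 0.1471, 0.3122]
tcp_rot: [-0.104, 0.699, 0.104, 0.699]
contact_force: [-0.2, -0.0, -1.6]
opening: 0.082
```

Run:
```python
from h import *
look('s6')
```

```text
peb 24 280.6 234.1 (np.int64(231), np.int64(240))
wood 106 292.2 205.8 (np.int64(200), np.int64(213))
wristwood 2198 218 347
tool x [-0.  0. -1.] y-heading 106.84 z [ 0.957  0.29  -0.   ] shift cm [ 0.02 -0.06 -0.03] t 7.45 op 0.085
```

Emit:
drive_tool(
  steps=[
    [0,0,0,0,0.07],
    [0,0,0,0,0.072],
    [0,0,0,0,0.074],
  ],
)

```text
time: 7.75
eef_pos: [0.5541, 0.1471, 0.3122]
tcp_rot: [-0.104, 0.699, 0.104, 0.699]
contact_force: [0.6, -0.3, -2.3]
opening: 0.082
```

Run:
```python
from h import *
look('s7')
```

```text
peb 28 280.9 234.2 (np.int64(230), np.int64(240))
wood 107 292.2 205.8 (np.int64(200), np.int64(213))
wristwood 2205 218 347
tool x [-0.  0. -1.] y-heading 106.84 z [ 0.957  0.29  -0.   ] shift cm [ 0.02 -0.06 -0.03] t 7.85 op 0.088
```

Emit:
drive_tool(
  steps=[
    [0,0,0,0,0.076],
    [0,0,0,0,0.078],
  ],
)

```text
time: 8.05
eef_pos: [0.5541, 0.1471, 0.3123]
tcp_rot: [-0.104, 0.699, 0.104, 0.699]
contact_force: [0.5, 0.1, -2.1]
opening: 0.084
```

Run:
```python
from h import *
look('s8')
```

```text
peb 21 281.3 234.1 (np.int64(230), np.int64(240))
wood 107 292.2 205.8 (np.int64(200), np.int64(213))
wristwood 2201 218 347
tool x [-0. -0. -1.] y-heading 106.84 z [ 0.957  0.29  -0.   ] shift cm [ 0.02 -0.06 -0.03] t 8.15 op 0.087
```

Emit:
drive_tool(
  steps=[
    [0,0,0,0,0.08],
    [0,0,0,0,0.081],
  ],
)

```text
time: 8.35
eef_pos: [0.5541, 0.1471, 0.3122]
tcp_rot: [-0.104, 0.699, 0.104, 0.699]
contact_force: [-0.4, 0.3, -1.7]
opening: 0.089
```

Run:
```python
from h import *
look('s9')
```

```text
peb 22 280.6 234.3 (np.int64(231), np.int64(240))
wood 107 292.2 205.8 (np.int64(200), np.int64(213))
wristwood 2215 218 347
tool x [-0. -0. -1.] y-heading 106.83 z [ 0.957  0.29  -0.   ] shift cm [ 0.02 -0.06 -0.03] t 8.45 op 0.088
```

Emit:
drive_tool(
  steps=[
    [0,0,0,0,0.083],
    [0,0,0,0,0.083],
  ],
)

```text
time: 8.65
eef_pos: [0.5541, 0.147, 0.3122]
tcp_rot: [-0.104, 0.699, 0.103, 0.699]
contact_force: [-0.1, -0.3, -2.6]
opening: 0.088
```

Run:
```python
from h import *
look('s10')
```

```text
peb 18 280.9 233.8 (np.int64(231), np.int64(239))
wood 106 292.2 205.8 (np.int64(200), np.int64(213))
wristwood 2237 218 347
tool x [ 0. -0. -1.] y-heading 106.84 z [0.957 0.29  0.   ] shift cm [ 0.02 -0.06 -0.03] t 8.75 op 0.089
```

Emit:
drive_tool(
  steps=[
    [0,0,0,0,0.0845],
  ],
)

```text
time: 8.85
eef_pos: [0.5541, 0.1471, 0.3122]
tcp_rot: [-0.104, 0.7, 0.104, 0.699]
contact_force: [0.2, 0.1, -2.4]
opening: 0.086
```

Run:
```python
from h import *
look('s11')
```

```text
peb 21 281.7 234.0 (np.int64(231), np.int64(239))
wood 107 292.2 205.8 (np.int64(200), np.int64(213))
wristwood 2256 218 347
tool x [ 0.  0. -1.] y-heading 106.84 z [0.957 0.29  0.   ] shift cm [ 0.02 -0.06 -0.03] t 8.95 op 0.09
```

Emit:
drive_tool(
  steps=[
    [0,0,0,0,0.0855],
  ],
)

```text
time: 9.05
eef_pos: [0.5541, 0.1471, 0.3122]
tcp_rot: [-0.104, 0.699, 0.104, 0.7]
contact_force: [-0.1, -1.1, -2.8]
opening: 0.087
```

Run:
```python
from h import *
look('s12')
```

```text
peb 20 281.4 234.2 (np.int64(231), np.int64(239))
wood 106 292.2 205.8 (np.int64(200), np.int64(213))
wristwood 2269 218 347
tool x [-0. -0. -1.] y-heading 106.84 z [ 0.957  0.29  -0.   ] shift cm [ 0.02 -0.06 -0.03] t 9.15 op 0.096
```

Emit:
drive_tool(
  steps=[
    [0,0,0,0,0.0865],
  ],
)

```text
time: 9.25
eef_pos: [0.5541, 0.1471, 0.3122]
tcp_rot: [-0.104, 0.699, 0.104, 0.699]
contact_force: [0.6, 0.2, -1.6]
opening: 0.089
```

Run:
```python
from h import *
look('s13')
```

```text
peb 25 281.1 233.9 (np.int64(231), np.int64(239))
wood 107 292.2 205.8 (np.int64(200), np.int64(213))
wristwood 2314 218 347
tool x [ 0. -0. -1.] y-heading 106.84 z [ 0.957  0.29  -0.   ] shift cm [ 0.02 -0.06 -0.03] t 9.35 op 0.09
```

Emit:
drive_tool(
  steps=[
    [0,0,0,0,0.0875],
  ],
)

```text
time: 9.45
eef_pos: [0.5541, 0.1471, 0.3122]
tcp_rot: [-0.104, 0.699, 0.104, 0.699]
contact_force: [0.8, 0.7, -1.4]
opening: 0.096
```

Run:
```python
from h import *
look('s14')
```

```text
peb 20 282.0 233.2 (np.int64(230), np.int64(239))
wood 106 292.2 205.8 (np.int64(200), np.int64(213))
wristwood 2320 218 347
tool x [ 0. -0. -1.] y-heading 106.84 z [ 0.957  0.29  -0.   ] shift cm [ 0.02 -0.06 -0.03] t 9.55 op 0.094
```

Emit:
drive_tool(
  steps=[
    [0,0,0,0,0.0885],
  ],
)

```text
time: 9.65
eef_pos: [0.5541, 0.1471, 0.3122]
tcp_rot: [-0.104, 0.699, 0.104, 0.699]
contact_force: [-0.8, -0.4, -3.0]
opening: 0.091
```

Run:
```python
from h import *
look('s15')
```

```text
peb 20 281.3 234.0 (np.int64(229), np.int64(239))
wood 107 292.2 205.8 (np.int64(200), np.int64(213))
wristwood 2322 218 347
tool x [-0. -0. -1.] y-heading 106.84 z [ 0.957  0.29  -0.   ] shift cm [ 0.02 -0.06 -0.03] t 9.75 op 0.095
```

Emit:
drive_tool(
  steps=[
    [0,0,0,0,0.09],
    [0,0,0,0,0.091],
  ],
)

```text
time: 9.95
eef_pos: [0.5541, 0.1471, 0.3122]
tcp_rot: [-0.103, 0.699, 0.104, 0.699]
contact_force: [-0.3, -0.1, -1.9]
opening: 0.099
```

Run:
```python
from h import *
look('s16')
```

```text
peb 22 281.9 234.3 (np.int64(231), np.int64(239))
wood 107 292.2 205.8 (np.int64(200), np.int64(213))
wristwood 2349 217 347
tool x [-0.  0. -1.] y-heading 106.84 z [ 0.957  0.29  -0.   ] shift cm [ 0.02 -0.06 -0.03] t 10.05 op 0.097
```

Emit:
drive_tool(
  steps=[
    [0,0,0,0,0.0925],
  ],
)

```text
time: 10.15
eef_pos: [0.5541, 0.1471, 0.3122]
tcp_rot: [-0.104, 0.699, 0.104, 0.699]
contact_force: [-0.2, -0.3, -2.2]
opening: 0.098
```

Run:
```python
from h import *
look('s17')
```

```text
peb 21 281.5 234.0 (np.int64(229), np.int64(239))
wood 107 292.2 205.8 (np.int64(200), np.int64(213))
wristwood 2385 218 347
tool x [ 0. -0. -1.] y-heading 106.84 z [0.957 0.29  0.   ] shift cm [ 0.02 -0.06 -0.03] t 10.25 op 0.098
```

Emit:
drive_tool(
  steps=[
    [0,0,0,0,0.094],
  ],
)

```text
time: 10.35
eef_pos: [0.5541, 0.1471, 0.3122]
tcp_rot: [-0.104, 0.699, 0.104, 0.699]
contact_force: [1.3, -0.2, -1.2]
opening: 0.099
```

Run:
```python
from h import *
look('s18')
```

```text
peb 22 282.0 233.7 (np.int64(229), np.int64(239))
wood 107 292.2 205.8 (np.int64(200), np.int64(213))
wristwood 2411 217 347
tool x [-0.  0. -1.] y-heading 106.84 z [ 0.957  0.29  -0.   ] shift cm [ 0.02 -0.06 -0.03] t 10.45 op 0.1
```

Emit:
drive_tool(
  steps=[
    [0,0,0,0,0.096],
    [0,0,0,0,0.098],
  ],
)

```text
time: 10.65
eef_pos: [0.5541, 0.1471, 0.3123]
tcp_rot: [-0.104, 0.699, 0.104, 0.7]
contact_force: [1.0, 0.1, -2.1]
opening: 0.101
```

Run:
```python
from h import *
look('s19')
```

```text
peb 18 281.2 234.0 (np.int64(229), np.int64(239))
wood 107 292.2 205.8 (np.int64(200), np.int64(213))
wristwood 2463 217 347
tool x [-0. -0. -1.] y-heading 106.84 z [ 0.957  0.29  -0.   ] shift cm [ 0.02 -0.06 -0.03] t 10.75 op 0.104
```

Emit:
drive_tool(
  steps=[
    [0,0,0,0,0.1],
    [0,0,0,0,0.102],
  ],
)

```text
time: 10.95
eef_pos: [0.5541, 0.1471, 0.3122]
tcp_rot: [-0.104, 0.699, 0.104, 0.699]
contact_force: [0.1, -0.0, -1.7]
opening: 0.105
```

Run:
```python
from h import *
look('s20')
```

```text
peb 21 280.6 233.7 (np.int64(231), np.int64(239))
wood 107 292.2 205.8 (np.int64(200), np.int64(213))
wristwood 2538 217 347
tool x [-0.  0. -1.] y-heading 106.84 z [ 0.957  0.29  -0.   ] shift cm [ 0.02 -0.06 -0.03] t 11.05 op 0.102
```

Emit:
drive_tool(
  steps=[
    [0,0,0,0,0.104],
  ],
)

```text
time: 11.15
eef_pos: [0.5541, 0.1471, 0.3122]
tcp_rot: [-0.104, 0.699, 0.104, 0.699]
contact_force: [0.3, 1.7, -1.6]
opening: 0.104
```

Run:
```python
from h import *
look('s21')
```

```text
peb 21 281.0 233.8 (np.int64(229), np.int64(239))
wood 106 292.2 205.8 (np.int64(200), np.int64(213))
wristwood 2563 217 347
tool x [-0.  0. -1.] y-heading 106.84 z [ 0.957  0.29  -0.   ] shift cm [ 0.02 -0.06 -0.03] t 11.25 op 0.107
```

Emit:
drive_tool(
  steps=[
    [0,0,0,0,0.107],
    [0,0,0,0,0.109],
  ],
)

```text
time: 11.45
eef_pos: [0.5541, 0.1471, 0.3122]
tcp_rot: [-0.104, 0.699, 0.104, 0.699]
contact_force: [0.5, -0.1, -1.4]
opening: 0.112
```

```bash
python3 -c "from h import *;look('s22')"
```

```text
peb 24 281.4 233.7 (np.int64(230), np.int64(239))
wood 107 292.2 205.8 (np.int64(200), np.int64(213))
wristwood 2638 217 347
tool x [ 0. -0. -1.] y-heading 106.84 z [0.957 0.29  0.   ] shift cm [ 0.02 -0.06 -0.03] t 11.55 op 0.114
```

Emit:
drive_tool(
  steps=[
    [0,0,0,0,0.111],
    [0,0,0,0,0.113],
  ],
)

```text
time: 11.75
eef_pos: [0.5541, 0.1471, 0.3122]
tcp_rot: [-0.104, 0.7, 0.104, 0.699]
contact_force: [0.2, -0.2, -2.5]
opening: 0.114
```

```bash
python3 -c "from h import *;look('s23')"
```

```text
peb 22 281.6 233.9 (np.int64(231), np.int64(239))
wood 106 292.2 205.8 (np.int64(200), np.int64(213))
wristwood 2720 217 347
tool x [-0. -0. -1.] y-heading 106.84 z [ 0.957  0.29  -0.   ] shift cm [ 0.02 -0.06 -0.03] t 11.85 op 0.117
```

Emit:
drive_tool(
  steps=[
    [0,0,0,0,0.115],
  ],
)

```text
time: 11.95
eef_pos: [0.5541, 0.1471, 0.3122]
tcp_rot: [-0.104, 0.699, 0.104, 0.699]
contact_force: [-0.3, -0.0, -2.3]
opening: 0.119
```

```bash
python3 -c "from h import *;look('s24')"
```

```text
peb 23 281.8 233.8 (np.int64(229), np.int64(239))
wood 107 292.2 205.8 (np.int64(200), np.int64(213))
wristwood 2732 217 348
tool x [ 0. -0. -1.] y-heading 106.84 z [0.957 0.29  0.   ] shift cm [ 0.02 -0.06 -0.03] t 12.05 op 0.118
```

Emit:
drive_tool(
  steps=[
    [0,0,0,0,0.117],
  ],
)

```text
time: 12.15
eef_pos: [0.5541, 0.1471, 0.3122]
tcp_rot: [-0.104, 0.699, 0.104, 0.699]
contact_force: [0.1, 0.3, -2.4]
opening: 0.122
```

```bash
python3 -c "from h import *;look('s25')"
```

```text
peb 21 282.4 234.0 (np.int64(231), np.int64(239))
wood 107 292.2 205.8 (np.int64(200), np.int64(213))
wristwood 2748 218 348
tool x [-0. -0. -1.] y-heading 106.84 z [ 0.957  0.29  -0.   ] shift cm [ 0.02 -0.06 -0.03] t 12.25 op 0.122
```

Emit:
drive_tool(
  steps=[
    [0,0,0,0,0.12],
    [0,0,0,0,0.122],
  ],
)

```text
time: 12.45
eef_pos: [0.5541, 0.1471, 0.3122]
tcp_rot: [-0.104, 0.699, 0.104, 0.699]
contact_force: [0.4, -0.2, -2.2]
opening: 0.126
```

```bash
python3 -c "from h import *;look('s26')"
```

```text
peb 26 282.0 234.1 (np.int64(231), np.int64(239))
wood 107 292.2 205.8 (np.int64(200), np.int64(213))
wristwood 2835 218 348
tool x [ 0. -0. -1.] y-heading 106.84 z [0.957 0.29  0.   ] shift cm [ 0.02 -0.06 -0.03] t 12.55 op 0.123
```

Emit:
drive_tool(
  steps=[
    [0,0,0,0,0.124],
    [0,0,0,0,0.126],
  ],
)

```text
time: 12.75
eef_pos: [0.5541, 0.1471, 0.3122]
tcp_rot: [-0.104, 0.699, 0.104, 0.699]
contact_force: [-0.3, -0.1, -2.5]
opening: 0.128
```

```bash
python3 -c "from h import *;look('s27')"
```

```text
peb 24 282.1 233.7 (np.int64(229), np.int64(239))
wood 107 292.2 205.8 (np.int64(200), np.int64(213))
wristwood 2905 218 348
tool x [ 0. -0. -1.] y-heading 106.84 z [0.957 0.29  0.   ] shift cm [ 0.02 -0.06 -0.03] t 12.85 op 0.125
```

Emit:
drive_tool(
  steps=[
    [0,0,0,0,0.128],
  ],
)

```text
time: 12.95
eef_pos: [0.5541, 0.1471, 0.3122]
tcp_rot: [-0.104, 0.699, 0.104, 0.699]
contact_force: [-0.6, -0.9, -2.3]
opening: 0.132
```

```bash
python3 -c "from h import *;look('s28')"
```

```text
peb 21 281.6 233.7 (np.int64(231), np.int64(239))
wood 107 292.2 205.8 (np.int64(200), np.int64(213))
wristwood 2927 218 348
tool x [-0.  0. -1.] y-heading 106.84 z [ 0.957  0.29  -0.   ] shift cm [ 0.02 -0.06 -0.03] t 13.05 op 0.131
```

Emit:
drive_tool(
  steps=[
    [0,0,0,0,0.13],
  ],
)

```text
time: 13.15
eef_pos: [0.5541, 0.1471, 0.3122]
tcp_rot: [-0.104, 0.699, 0.104, 0.699]
contact_force: [0.2, -0.5, -1.5]
opening: 0.131
```

```bash
python3 -c "from h import *;look('s29')"
```

```text
peb 20 282.0 234.0 (np.int64(231), np.int64(239))
wood 107 292.2 205.8 (np.int64(200), np.int64(213))
wristwood 2942 218 348
tool x [ 0. -0. -1.] y-heading 106.84 z [0.957 0.29  0.   ] shift cm [ 0.02 -0.06 -0.03] t 13.25 op 0.134
```

Emit:
drive_tool(
  steps=[
    [0,0,0,0,0.133],
    [0,0,0,0,0.136],
  ],
)

```text
time: 13.45
eef_pos: [0.5541, 0.1471, 0.3123]
tcp_rot: [-0.104, 0.699, 0.104, 0.7]
contact_force: [-0.5, 0.2, -1.5]
opening: 0.139
```

```bash
python3 -c "from h import *;look('s30')"
```

```text
peb 23 281.8 234.1 (np.int64(231), np.int64(239))
wood 107 292.2 205.8 (np.int64(200), np.int64(213))
wristwood 3040 218 348
tool x [-0.  0. -1.] y-heading 106.84 z [ 0.957  0.29  -0.   ] shift cm [ 0.02 -0.06 -0.03] t 13.55 op 0.141
```

Emit:
drive_tool(
  steps=[
    [0,0,0,0,0.139],
  ],
)

```text
time: 13.65
eef_pos: [0.5541, 0.1471, 0.3122]
tcp_rot: [-0.104, 0.699, 0.104, 0.699]
contact_force: [-0.3, -0.3, -1.7]
opening: 0.14
```

```bash
python3 -c "from h import *;look('s31')"
```

```text
peb 22 281.4 233.8 (np.int64(231), np.int64(240))
wood 108 292.2 205.8 (np.int64(200), np.int64(213))
wristwood 3097 218 348
tool x [ 0.  0. -1.] y-heading 106.84 z [0.957 0.29  0.   ] shift cm [ 0.02 -0.06 -0.03] t 13.75 op 0.139
```

Emit:
drive_tool(
  steps=[
    [0,0,0,0,0.142],
  ],
)

```text
time: 13.85
eef_pos: [0.5541, 0.1471, 0.3122]
tcp_rot: [-0.104, 0.699, 0.104, 0.699]
contact_force: [0.9, 0.2, -1.9]
opening: 0.144
```

```bash
python3 -c "from h import *;look('s32')"
```

```text
peb 19 282.2 234.3 (np.int64(231), np.int64(240))
wood 107 292.2 205.8 (np.int64(200), np.int64(213))
wristwood 3133 218 348
tool x [-0. -0. -1.] y-heading 106.84 z [ 0.957  0.29  -0.   ] shift cm [ 0.02 -0.06 -0.03] t 13.95 op 0.141
```

Emit:
drive_tool(
  steps=[
    [0,0,0,0,0.145],
  ],
)

```text
time: 14.05
eef_pos: [0.5541, 0.1471, 0.3122]
tcp_rot: [-0.104, 0.699, 0.104, 0.699]
contact_force: [-0.4, -1.2, -3.1]
opening: 0.146
```

```bash
python3 -c "from h import *;look('s33')"
```

```text
peb 25 282.3 233.9 (np.int64(229), np.int64(240))
wood 107 292.2 205.8 (np.int64(200), np.int64(213))
wristwood 3153 218 348
tool x [-0. -0. -1.] y-heading 106.84 z [ 0.957  0.29  -0.   ] shift cm [ 0.02 -0.06 -0.03] t 14.15 op 0.149
```

Emit:
drive_tool(
  steps=[
    [0,0,0,0,0.148],
  ],
)

```text
time: 14.25
eef_pos: [0.5542, 0.1471, 0.3123]
tcp_rot: [-0.104, 0.699, 0.104, 0.7]
contact_force: [1.2, 0.5, -1.6]
opening: 0.15
```

```bash
python3 -c "from h import *;look('s34')"
```

```text
peb 25 282.2 234.1 (np.int64(230), np.int64(240))
wood 103 292.3 205.6 (np.int64(200), np.int64(212))
wristwood 3005 211 338
tool x [ 0. -0. -1.] y-heading 106.84 z [0.957 0.29  0.   ] shift cm [ 0.02 -0.06 -0.03] t 14.35 op 0.151
```

Emit:
drive_tool(
  steps=[
    [0,0,0,0,0.151],
  ],
)

```text
time: 14.45
eef_pos: [0.5542, 0.1471, 0.3123]
tcp_rot: [-0.104, 0.699, 0.104, 0.7]
contact_force: [0.2, 0.1, -1.5]
opening: 0.149
```

```bash
python3 -c "from h import *;look('s35')"
```

```text
peb 22 285.2 232.8 (np.int64(229), np.int64(238))
wood 84 293.3 205.1 (np.int64(200), np.int64(211))
wristwood 2918 191 316
tool x [-0. -0. -1.] y-heading 106.84 z [ 0.957  0.29  -0.   ] shift cm [ 0.02 -0.06 -0.03] t 14.55 op 0.152
```

Emit:
drive_tool(
  steps=[
    [0,0,0,0,0.153],
  ],
)

```text
time: 14.65
eef_pos: [0.5541, 0.1471, 0.3122]
tcp_rot: [-0.104, 0.7, 0.104, 0.699]
contact_force: [0.3, 0.9, -1.6]
opening: 0.153
```

```bash
python3 -c "from h import *;look('s36')"
```

```text
peb 21 286.7 233.0 (np.int64(228), np.int64(237))
wood 59 294.4 204.1 (np.int64(200), np.int64(209))
wristwood 3086 180 309
tool x [-0. -0. -1.] y-heading 106.84 z [ 0.957  0.29  -0.   ] shift cm [ 0.02 -0.06 -0.03] t 14.75 op 0.156
```

Emit:
drive_tool(
  steps=[
    [0,0,0,0,0.155],
  ],
)

```text
time: 14.85
eef_pos: [0.5541, 0.1471, 0.3123]
tcp_rot: [-0.104, 0.699, 0.104, 0.7]
contact_force: [0.6, -0.2, -1.8]
opening: 0.158
```

```bash
python3 -c "from h import *;look('s37')"
```

```text
peb 22 282.6 244.4 (np.int64(238), np.int64(249))
wood 55 294.5 203.8 (np.int64(200), np.int64(208))
wristwood 3116 180 310
tool x [ 0.  0. -1.] y-heading 106.83 z [0.957 0.29  0.   ] shift cm [ 0.04 -0.06 -0.04] t 14.95 op 0.16
```

Run:
```python
from h import *
c=load('s37w');s=load('s37')
cr=lambda i,x,y,w,h,W,H:cv2.resize(i['frame'][:,:,::-1][y:y+h,x:x+w],(W,H),interpolation=cv2.INTER_CUBIC)
cv2.imwrite('pics/w5b.png',np.hstack([c['frame'][:,:,::-1][:,120:420],cr(s,230,180,120,120,420,420)]))
```

```text
(no output)
```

View pics/w5b.png

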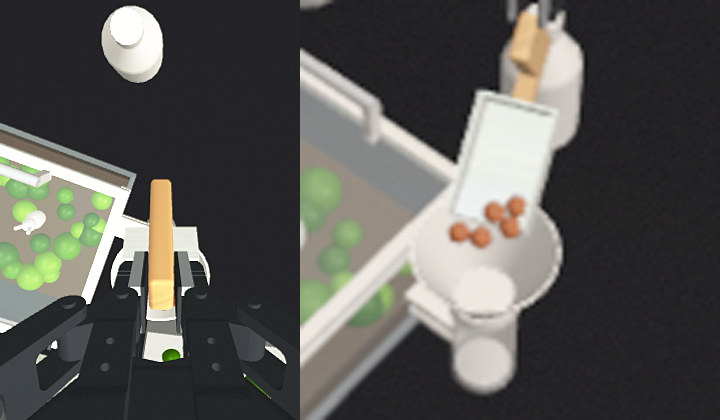

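The scoop pivots in the pads as intended, and the pebbles are rolling over the lip into the funnel at about crop (480,220). I'll let them run.

Emit:
drive_tool(
  steps=[
    [0,0,0,0,0.155],
    [0,0,0,0,0.155],
    [0,0,0,0,0.155],
  ],
)

```text
time: 15.25
eef_pos: [0.5542, 0.1471, 0.3124]
tcp_rot: [-0.104, 0.699, 0.104, 0.7]
contact_force: [-0.4, -0.3, -1.6]
opening: 0.16
```

```bash
python3 -c "from h import *;look('s38')"
```

```text
peb 0 0 0 0
wood 59 294.4 204.1 (np.int64(200), np.int64(209))
wristwood 3096 180 310
tool x [ 0. -0. -1.] y-heading 106.84 z [0.957 0.29  0.   ] shift cm [ 0.03 -0.06 -0.03] t 15.35 op 0.155
```

Emit:
drive_tool(
  steps=[
    [0,0,0,0,0.156],
    [0,0,0,0,0.157],
  ],
)

```text
time: 15.55
eef_pos: [0.5541, 0.1471, 0.3122]
tcp_rot: [-0.104, 0.699, 0.104, 0.699]
contact_force: [0.3, -0.1, -1.5]
opening: 0.162
```

Run:
```python
from h import *
look('s39')
s=load('s39')
cv2.imwrite('pics/w6b.png',cv2.resize(s['frame'][:,:,::-1][180:300,230:350],(560,560),interpolation=cv2.INTER_CUBIC))
```

```text
peb 0 0 0 0
wood 59 294.4 204.1 (np.int64(200), np.int64(209))
wristwood 3093 180 310
tool x [-0.  0. -1.] y-heading 106.84 z [ 0.957  0.29  -0.   ] shift cm [ 0.02 -0.06 -0.03] t 15.65 op 0.163
```

View pics/w6b.png

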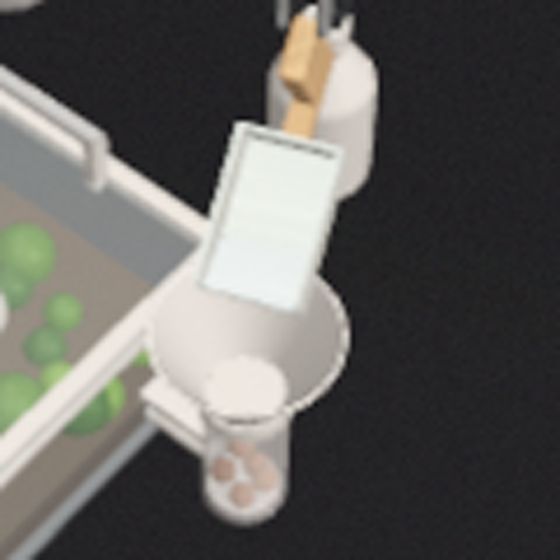

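Emit:
drive_tool(
  steps=[
    [0,0,0,0,0.12],
    [0,0,0,0,0.1],
    [-1.5,0,0,0,0.08],
    [-1.5,0,0,0,0.08],
    [0,2,-0.9,0,0.08],
    [0,4,-1.8,0,0.08],
    [0,4,-1.8,0,0.08],
    [0,4,-1.8,0,0.08],
    [0,3,-1.2,0,0.08],
    [0,1,-0.5,0,0.08],
  ],
  force=60,
)

```text
time: 16.65
eef_pos: [0.424, 0.2984, 0.3447]
tcp_rot: [-0.104, 0.698, 0.105, 0.7]
contact_force: [0.9, -1.0, -1.1]
opening: 0.128
```

Emit:
drive_tool(
  steps=[
    [3,0,0,0,0.08],
    [4,0,0,0,0.08],
    [4,0,0,0,0.08],
    [4,0,0,0,0.08],
    [2,0,0,0,0.08],
    [0,0,0,0,0.08],
    [0,0,0,0,0.12],
    [0,0,0,0,0.13],
  ],
  force=20,
)

```text
time: 17.45
eef_pos: [0.4273, 0.2967, 0.1751]
tcp_rot: [-0.103, 0.698, 0.104, 0.701]
contact_force: [1.2, 0.6, -1.0]
opening: 0.135
```

Run:
```python
from h import *
w=shot('wrist','w7');s=shot('scene','s40')
cv2.imwrite('pics/w7b.png',np.hstack([w['frame'][:,:,::-1][:,120:420],cv2.resize(s['frame'][:,:,::-1][200:320,300:440],(420,420),interpolation=cv2.INTER_CUBIC)[:420]]))
plan([.435,.299,.071])
```

```text
tool x [ 0.004  0.002 -1.   ] y-heading 106.84 z [0.957 0.29  0.004] shift cm [10.38 -0.02  0.8 ] t 17.55 op 0.138
```

View pics/w7b.png

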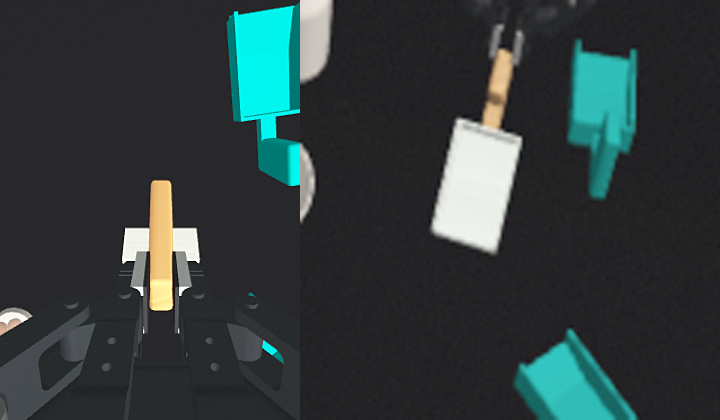

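Emit:
drive_tool(
  steps=[
    [1.5,0,0,0,0.14],
    [1.5,0,0,0,0.14],
    [1.5,0,0,0,0.143],
    [1.5,0,0,0,0.143],
    [1.5,0,0,0,0.143],
  ],
)

```text
time: 18.05
eef_pos: [0.4251, 0.2961, 0.0957]
tcp_rot: [-0.104, 0.7, 0.104, 0.699]
contact_force: [-1.3, -1.3, 0.9]
opening: 0.146
```

```bash
python3 -c "from h import *;look('s41')"
```

```text
peb 0 0 0 0
wood 0 0 0 0
wristwood 1750 212 325
tool x [-0.004 -0.002 -1.   ] y-heading 106.84 z [ 0.957  0.29  -0.004] shift cm [-21.83 -18.05   8.04] t 18.15 op 0.143
```

Emit:
drive_tool(
  steps=[
    [1.0,0,0,0,0.143],
    [1.0,0,0,0,0.143],
    [0.6,0,0,0,0.143],
    [0,0,0,0,0.143],
    [0,0,0,0,0.143],
  ],
)

```text
time: 18.65
eef_pos: [0.4255, 0.2962, 0.0716]
tcp_rot: [-0.104, 0.699, 0.104, 0.7]
contact_force: [-2.8, -0.2, 4.5]
opening: 0.144
```

```bash
python3 -c "from h import *;look('s42')"
```

```text
peb 0 0 0 0
wood 0 0 0 0
wristwood 1469 227 332
tool x [ 0.  0. -1.] y-heading 106.84 z [0.957 0.29  0.   ] shift cm [-24.04 -18.06   7.96] t 18.75 op 0.147
```

Emit:
drive_tool(
  steps=[
    [0,0,0,0,0.15],
    [0,0,0,0,0.155],
    [0,0,0,0,0.16],
    [0,0,0,0,0.17],
    [0,0,0,0,0.2],
    [0,0,0,0,0.4],
    [0,0,0,0,0.8],
    [0,0,0,0,0.8],
    [-2,0,0,0,0.8],
    [-4,0,0,0,0.8],
  ],
)

```text
time: 19.75
eef_pos: [0.4227, 0.2949, 0.1282]
tcp_rot: [-0.104, 0.702, 0.103, 0.697]
contact_force: [0.9, -0.1, 0.9]
opening: 0.799
```

Emit:
drive_tool(
  steps=[
    [-4,0,0,0,0.8],
    [-4,0,0,0,0.8],
    [-4,0,0,0,0.8],
    [-4,0,0,0,0.8],
    [0,0,0,0,0.8],
    [0,0,0,0,0.8],
  ],
)

```text
time: 20.35
eef_pos: [0.4258, 0.2964, 0.2925]
tcp_rot: [-0.103, 0.699, 0.104, 0.7]
contact_force: [0.6, -0.2, -0.3]
opening: 0.799
```

Run:
```python
from h import *
w=shot('wrist','w8');s=shot('scene','s43')
cv2.imwrite('pics/w8b.png',np.hstack([cv2.resize(s['frame'][:,:,::-1][220:320,230:400],(680,400),interpolation=cv2.INTER_CUBIC)]))
for cc,R_ in ((s,(220,320,320,400)),(w,(0,420,0,560))):
    h=cv2.cvtColor(cc['frame'],cv2.COLOR_RGB2HSV)[R_[0]:R_[1],R_[2]:R_[3]]
    k,l,st,ce=cv2.connectedComponentsWithStats(cv2.inRange(h,(8,60,60),(22,200,255)))
    print([(a+np.array([R_[2],R_[0],0,0,0]),) for a in st[1:] if a[4]>15])
plan([.571,-.047,.25])
# lid, bar & pointer estimates
```

```text
[(array([354, 237,  12,  26, 170]),)]
[(array([275, 173,  13,  38, 228]),), (array([   0,  195,  125,   59, 2099]),), (array([ 516,  271,   44,  110, 2460]),), (array([153, 272,  21,  16, 191]),)]
tool x [-0.003 -0.001 -1.   ] y-heading 106.84 z [ 0.957  0.29  -0.003] shift cm [  3.96 -37.05   4.08] t 20.45 op 0.799
```

View pics/w8b.png

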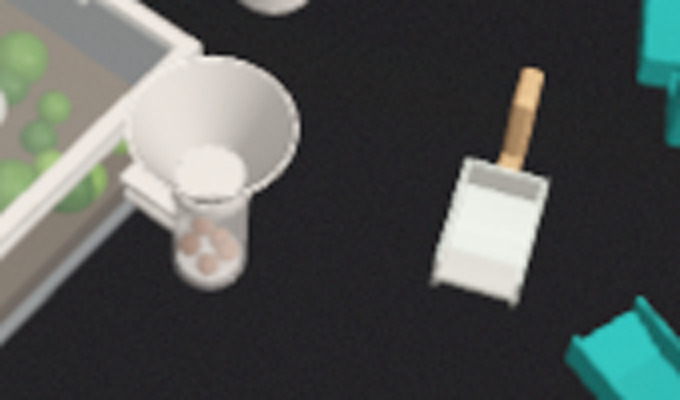

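Emit:
drive_tool(
  steps=[
    [0,-2.5,0.3,0,0.8],
    [0,-4.6,0.5,0,0.8],
    [0,-4.6,0.5,0,0.8],
    [0,-4.6,0.5,0,0.8],
    [0,-4.6,0.5,0,0.8],
    [0,-4.6,0.5,0,0.8],
    [0,-4.6,0.5,0,0.8],
    [0,-4.6,0.5,0,0.8],
    [0,-2.4,0.3,0,0.8],
  ],
)

```text
time: 21.35
eef_pos: [0.572, -0.0502, 0.2883]
tcp_rot: [-0.102, 0.701, 0.103, 0.698]
contact_force: [0.4, 0.8, -0.2]
opening: 0.802
```

Emit:
drive_tool(
  steps=[
    [0,0,0,8.5,0.8],
    [0,0,0,8.5,0.8],
    [0,0,0,8.5,0.8],
    [0,0,0,8.5,0.8],
    [0,0,0,8.5,0.8],
    [0,0,0,8.5,0.8],
    [0,0,0,8.5,0.8],
    [0,0,0,8.5,0.8],
    [0,0,0,8.5,0.8],
    [0,0,0,8.5,0.8],
  ],
)

```text
time: 22.35
eef_pos: [0.5712, -0.0468, 0.2884]
tcp_rot: [0.397, 0.586, -0.399, 0.583]
contact_force: [-0.5, 0.5, 0.2]
opening: 0.803
```

Emit:
drive_tool(
  steps=[
    [0,0,0,8.5,0.8],
    [0,0,0,8.5,0.8],
    [0,0,0,8.0,0.8],
    [0,0,0,0,0.8],
    [0,0,0,0,0.8],
  ],
)

```text
time: 22.85
eef_pos: [0.5715, -0.0469, 0.2895]
tcp_rot: [-0.512, -0.488, 0.513, -0.486]
contact_force: [-0.3, -0.4, -0.1]
opening: 0.799
```

Run:
```python
from h import *
w=shot('wrist','w9');s=load('scene0');t=load('top0')
cr=lambda i,x,y,ww,h,W,H:cv2.resize(i['frame'][:,:,::-1][y:y+h,x:x+ww],(W,H),interpolation=cv2.INTER_CUBIC)
cv2.imwrite('pics/w9b.png',np.hstack([w['frame'][:,:,::-1][:,:],np.vstack([cr(s,120,140,80,100,240,300),cr(t,350,125,28,35,240,300)])[:420] if 0 else np.vstack([cr(s,122,142,70,90,186,240),cr(t,350,125,31,30,186,180)])]))
plan([.571,-.047,.25],-3)
print(onz(t,331.5,190.8,.151),onz(t,291.6,189,.151),onz(s,215.5,186.5,.151),onz(s,251,214.5,.151))
```

```text
tool x [-0.002  0.001 -1.   ] y-heading -3.02 z [-0.053 -0.999 -0.   ] shift cm [ 3.99 -0.06  0.01] t 22.9 op 0.8
yaw change world deg 0.020667557182349583 => tool-x turn -0.020667557182349583
[ 0.5662107  -0.11665873  0.151     ] [0.57351134 0.02121435 0.151     ] [ 0.56774961 -0.10937545  0.151     ] [0.59023862 0.03379488 0.151     ]
```

View pics/w9b.png

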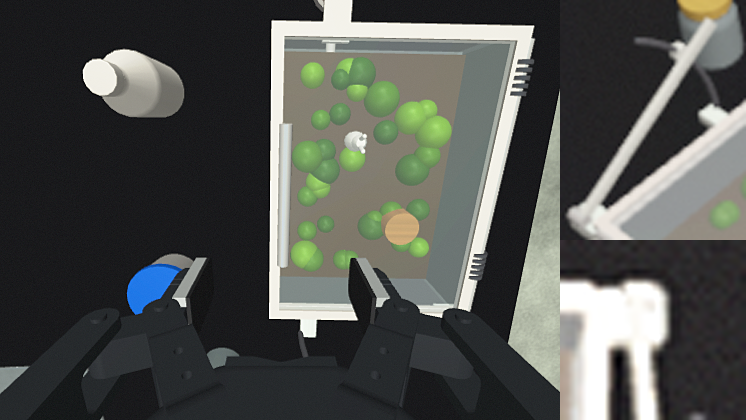

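Run:
```python
from h import *
np.set_printoptions(precision=4,suppress=True)
w=load('w9');s=load('scene0');t=load('top0')
a=onz(w,286,123,.151);b=onz(w,284,267,.151);m=(a+b)/2;print('bar',a,b,m,np.linalg.norm(a-b))
for p in[(272,21),(270,319),(535,26),(458,318)]: print(p,onz(w,*p,.116))
ys=(a-b);ys/=np.linalg.norm(ys);print('y heading',np.degrees(np.arctan2(ys[1],ys[0])))
for yaw in (-2,-3,-4):
    X=np.array([np.cos(np.radians(yaw)),np.sin(np.radians(yaw)),0]);Y=np.array([-X[1],X[0],0])
    H=m+.225*X; H[2]=.11
    F=np.array([.641,.173,.11])-H; print(yaw,'hinge',H,'funnel in terr frame',F@X,F@Y)
    for yy in(-.165,-.175,-.185):
        for n,c,px in(('s',s,(179.2,152.1)),('t',t,(366.6,181.5))):
            e,d=ray(c,*px); k=((H+Y*yy-e)@Y)/(d@Y); q=e+k*d-H
            print('  ',yy,n,'r',np.hypot(q@X,q[2]).round(4),'ang',np.arctan2(q[2],-q@X).round(4),end='')
        print()
    print('tip tri terr',(tri(s,(179.2,152.1),t,(366.6,181.5))[0]-H)@np.c_[X,Y,[0,0,1]])
plan([m[0],m[1],.25],-3)
```

```text
bar [0.578  0.0227 0.151 ] [ 0.5692 -0.1206  0.151 ] [ 0.5736 -0.049   0.151 ] 0.14355341446090036
(272, 21) [0.5698 0.1129 0.116 ]
(270, 319) [ 0.5478 -0.2095  0.116 ]
(535, 26) [0.8119 0.096  0.116 ]
(458, 318) [ 0.7793 -0.2195  0.116 ]
y heading 86.48975763759364
-2 hinge [ 0.7985 -0.0568  0.11  ] funnel in terr frame -0.1654236769080705 0.22417187114061873
   -0.165 s r 0.245 ang 0.5542   -0.165 t r 0.286 ang 0.6534
   -0.175 s r 0.2458 ang 0.4966   -0.175 t r 0.2445 ang 0.5102
   -0.185 s r 0.2474 ang 0.4396   -0.185 t r 0.2099 ang 0.3146
tip tri terr [-0.2141 -0.174   0.1196]
-3 hinge [ 0.7983 -0.0607  0.11  ] funnel in terr frame -0.16934508927759426 0.22517747888348244
   -0.165 s r 0.2426 ang 0.5586   -0.165 t r 0.2837 ang 0.6597
   -0.175 s r 0.2431 ang 0.5016   -0.175 t r 0.2409 ang 0.5124
   -0.185 s r 0.2445 ang 0.445   -0.185 t r 0.2053 ang 0.3082
tip tri terr [-0.211  -0.1738  0.1196]
-4 hinge [ 0.7981 -0.0647  0.11  ] funnel in terr frame -0.17328345467206518 0.226114495384935
   -0.165 s r 0.2402 ang 0.563   -0.165 t r 0.2813 ang 0.6655
   -0.175 s r 0.2405 ang 0.5064   -0.175 t r 0.237 ang 0.5135
   -0.185 s r 0.2416 ang 0.4501   -0.185 t r 0.2006 ang 0.2996
tip tri terr [-0.208  -0.1736  0.1196]
tool x [-0.002  0.001 -1.   ] y-heading -3.02 z [-0.053 -0.999 -0.   ] shift cm [3.99 0.22 0.19] t 22.9 op 0.8
yaw change world deg 0.020667557182349583 => tool-x turn -0.020667557182349583
```

Emit:
drive_tool(
  steps=[
    [3,0.22,0.19,0,0.8],
    [4,0,0,0,0.8],
    [4,0,0,0,0.8],
    [3,0,0,0,0.8],
    [1.75,0,0,0,0.8],
    [0,0,0,0,0.4],
    [0,0,0,0,0],
    [0,0,0,0,0],
    [0,0,0,0,0],
    [0,0,0,0,0],
  ],
  force=70,
)

```text
time: 23.9
eef_pos: [0.5741, -0.0493, 0.1355]
tcp_rot: [-0.513, -0.486, 0.514, -0.486]
contact_force: [-5.1, -0.1, 4.4]
opening: 0.11
```

Emit:
drive_tool(
  steps=[
    [0,0,0,0,0],
    [0,0,0,0,0],
    [0,0,0,0,0],
    [0,0,0,0,0],
    [-0.95,0.21,0,0,0],
    [-0.95,0.22,0,0,0],
    [0,0,0,0,0],
    [0,0,0,0,0],
  ],
)

```text
time: 24.7
eef_pos: [0.5774, -0.0494, 0.1518]
tcp_rot: [-0.513, -0.487, 0.514, -0.485]
contact_force: [-3.3, -2.4, -4.8]
opening: 0.11
```

Run:
```python
from h import *
s=readout.get_state();print(s['eef_pos'],s['contact_force'],s['opening'],s['wrist_torque']);plan([.5736,-.049,.132])
```

```text
[ 0.57740853 -0.04944817  0.1518157 ] [-3.33888891 -2.38439608 -4.82122013] 0.10962011117860693 [-0.46362809  0.91056203 -0.19111476]
tool x [-0.003 -0.    -1.   ] y-heading -3.15 z [-0.055 -0.998  0.   ] shift cm [ 1.98 -0.38 -0.02] t 24.7 op 0.11
```

Emit:
drive_tool(
  steps=[
    [-0.92,0.28,0,0,0],
    [-0.93,0.31,0,0,0],
    [-0.9,0.35,0,0,0],
    [-0.89,0.39,0,0,0],
    [-0.87,0.43,0,0,0],
    [-0.86,0.47,0,0,0],
    [-0.83,0.5,0,0,0],
    [-0.81,0.53,0,0,0],
    [0,0,0,0,0],
  ],
)

```text
time: 25.6
eef_pos: [0.6093, -0.0517, 0.225]
tcp_rot: [-0.511, -0.487, 0.516, -0.485]
contact_force: [-13.2, -3.7, 1.8]
opening: 0.111
```

Emit:
drive_tool(
  steps=[
    [-0.79,0.57,0,0,0],
    [-0.76,0.61,0,0,0],
    [0,0,0,0,0],
    [0,0,0,0,0],
    [0,0,0,0,0],
    [0,0,0,0,0],
  ],
)

```text
time: 26.2
eef_pos: [0.62, -0.0525, 0.2402]
tcp_rot: [-0.511, -0.488, 0.516, -0.484]
contact_force: [-15.0, -3.3, 3.5]
opening: 0.107
```

Run:
```python
from h import *
np.set_printoptions(precision=4,suppress=True)
s=shot('scene','s50');t=shot('top','t50')
st=readout.get_state();print(st['eef_pos'],st['contact_force'],st['opening'],st['dq'])
# white edge map crop, upscaled edge points as text is costly: save crop
cr=lambda i,x,y,ww,h,W,H:cv2.resize(i['frame'][:,:,::-1][y:y+h,x:x+ww],(W,H),interpolation=cv2.INTER_CUBIC)
cv2.imwrite('pics/fin.png',np.hstack([cr(s,110,110,140,150,520,557),cr(t,330,110,50,110,253,557)]))
p=st['eef_pos']+np.array([0,0,.0187]); yaw=np.radians(-3.6); X=np.array([np.cos(yaw),np.sin(yaw)])
H=np.array([.5736,-.049])+.225*X; dx=(p[:2]-H)@X; dz=p[2]-.11; print('r',np.hypot(dx,dz),'lid ang',np.arctan2(dz,-dx)-np.arctan2(.041,.225))
```

```text
[ 0.62   -0.0525  0.2402] [-14.8278  -3.8355   3.4527] 0.10703521429589982 [ 0.      0.0011 -0.0002 -0.002  -0.     -0.0019]
r 0.2324079497358993 lid ang 0.5152512633807376
```

Run:
```python
from h import *
np.set_printoptions(precision=1,suppress=True)
s=load('s50');s0=load('scene0');t=load('t50')
yaw=np.radians(-3.6);X=np.array([np.cos(yaw),np.sin(yaw),0]);Y=np.array([-X[1],X[0],0])
H=np.array([.5736,-.049,0])+.225*X;H[2]=.11
P=lambda c,r,y,th,h=0:np.array(proj(c,H+Y*y+X*(-r*np.cos(th)+h*np.sin(th))+np.array([0,0,r*np.sin(th)+h*np.cos(th)])))
for th in(0,.45,.51,.57): print(th,'corner -y lid top s',P(s,.24,-.16,th,.006),'+y',P(s,.24,.16,th,.006),'t',P(t,.24,-.16,th,.006))
print('ptr tip s',P(s,.245,-.174,.51),'t',P(t,.245,-.174,.51))
for c in(s0,s):
    g=c['frame'][120:180:1,150:225].mean(2)
    print('---')
    for r in g: print(''.join(' .:-=+*#%@'[min(9,int(v/25.6))] for v in r))
```

```text
0 corner -y lid top s [195.2 176.2] +y [279.  230.5] t [356.4 197.7]
0.45 corner -y lid top s [183.9 155.9] +y [272.8 212.3] t [361.7 183.4]
0.51 corner -y lid top s [181.4 154. ] +y [271.  210.8] t [362.4 180.5]
0.57 corner -y lid top s [178.7 152.3] +y [269.  209.5] t [363.1 177.3]
ptr tip s [179.9 151. ] t [366.4 183.1]
---
.......................................................................:-=+
.........................................................................:-
...........................................................................
...........................................................................
...........................................................................
...........................................................................
...........................................................................
...........................................................................
...........................................................................
...........................................................................
...........
[... 7652 characters left out ...]
..:...::::..:::=
...........-#%%%#*:.:*%%%%%#*=============-::-=====--+#%*...:::..::::..:::-
..........:*%%%#*-..=#%%%%##+=============-::-=+=--==+#%*....:...::....:::-
..........+#%%%#+..-*%%%%##*+============-:.:====----=*#*:.:.....:......:-=
.........-#%%%#*-.:*%%%%##*=++============-::-=--::::-+#*-::::...:....:::-=
........:*%%%##=..=#%%%%#*==++=============----:::::::-==:::::...:...-**=-=
........+#%%%#+..-*%%%%##+===+===============--:.:::::::::::::..::...:++=-=
.......-#%%%#*-.:*%%%%%#*====++===============--:.::::::::::::...:....-++-=
......:*%%%##=..+%%%%%#*=====++===============++=-::::::::::::...::...-++-=
......+#%%%#+..=#%%%%##+======+==============*#%#+-::.::::::.:...:==..:++-=
```

Run:
```python
from h import *
np.set_printoptions(precision=3,suppress=True)
s=load('s50');s0=load('scene0')
yaw=np.radians(-3.6);X=np.array([np.cos(yaw),np.sin(yaw),0]);Y=np.array([-X[1],X[0],0])
H=np.array([.5736,-.049,0])+.225*X;H[2]=.11
P=lambda c,r,y,th,h=0:np.array(proj(c,H+Y*y+X*(-r*np.cos(th)+h*np.sin(th))+np.array([0,0,r*np.sin(th)+h*np.cos(th)])))
def edge(c,guess,rows,w=5,name=''):
    g=cv2.GaussianBlur(c['frame'],(1,1),0).mean(2); pts=[]
    for r in rows:
        x0=guess(r); xs=np.arange(int(x0-w),int(x0+w)); d=np.diff(g[r,xs].astype(float)); d=np.clip(d,0,None)
        if d.max()>15: 
            k=d.argmax(); sl=slice(max(0,k-1),k+2); pts.append((r,(xs[:-1][sl]+.5)@d[sl]/d[sl].sum()))
    p=np.array(pts); q=np.polyfit(p[:,0],p[:,1],1); res=p[:,1]-np.polyval(q,p[:,0]); k=abs(res)<.8
    q=np.polyfit(p[k,0],p[k,1],1); print(name,len(p),k.sum(),'slope',q[0],'x@180',np.polyval(q,180)); return q
gp=lambda r:155.5+(179-r)*.64; gl=lambda r:165.5+(179-r)*.655
edge(s0,gp,range(165,212),4,'ptr0');edge(s,gp,range(165,212),4,'ptr'); edge(s,gl,range(158,200),4,'lid')
for th in np.arange(.42,.62,.03):
    f=lambda y,h:(lambda a,b:((a[0]-b[0])/(a[1]-b[1]),a[0]+(180-a[1])*(a[0]-b[0])/(a[1]-b[1])))(P(s,.22,y,th,h),P(s,.08,y,th,h))
    print(round(th,2),'ptr line',np.array(f(-.178,0)),'lid',np.array(f(-.16,.006)),'lid bottom',np.array(f(-.16,0)))
```

```text
ptr0 47 47 slope -0.6555639628318579 x@180 155.317993410197
ptr 47 47 slope -0.6555724504799616 x@180 155.31773327191297
lid 42 42 slope -0.7008590009258887 x@180 164.4394669315111
0.42 ptr line [ -0.762 162.365] lid [ -0.76  167.487] lid bottom [ -0.759 169.097]
0.45 ptr line [ -0.734 161.148] lid [ -0.733 166.215] lid bottom [ -0.732 167.813]
0.48 ptr line [ -0.707 159.956] lid [ -0.706 164.967] lid bottom [ -0.705 166.554]
0.51 ptr line [ -0.68  158.787] lid [ -0.679 163.74 ] lid bottom [ -0.679 165.319]
0.54 ptr line [ -0.654 157.637] lid [ -0.653 162.533] lid bottom [ -0.653 164.104]
0.57 ptr line [ -0.628 156.505] lid [ -0.628 161.342] lid bottom [ -0.628 162.907]
0.6 ptr line [ -0.602 155.388] lid [ -0.603 160.165] lid bottom [ -0.603 161.725]
```

Emit:
drive_tool(
  steps=[
    [-0.25,0.15,0,0,0],
    [-0.25,0.14,0,0,0],
    [-0.25,0.14,0,0,0],
    [-0.25,0.14,0,0,0],
    [0,0,0,0,0],
    [0,0,0,0,0],
    [0,0,0,0,0],
    [0,0,0,0,0],
  ],
)

```text
time: 27.1
eef_pos: [0.6266, -0.053, 0.2483]
tcp_rot: [-0.511, -0.487, 0.516, -0.485]
contact_force: [-9.1, -3.2, -2.6]
opening: 0.108
```

Run:
```python
from h import *
s=shot('scene','s51'); st=readout.get_state();print(st['time'],st['eef_pos'],st['contact_force'],st['opening'],abs(st['dq']).max())
def edge(c,guess,rows,w,name):
    g=c['frame'].mean(2); pts=[]
    for r in rows:
        x0=guess(r); xs=np.arange(int(x0-w),int(x0+w)); d=np.clip(np.diff(g[r,xs]),0,None)
        if d.max()>15:
            k=d.argmax(); sl=slice(max(0,k-1),k+2); pts.append((r,(xs[:-1][sl]+.5)@d[sl]/d[sl].sum()))
    p=np.array(pts); q=np.polyfit(p[:,0],p[:,1],1); k=abs(p[:,1]-np.polyval(q,p[:,0]))<.8
    q=np.polyfit(p[k,0],p[k,1],1); print(name,k.sum(),q[0],np.polyval(q,180))
edge(s,lambda r:155.3+(180-r)*.656,range(165,212),4,'ptr')
edge(s,lambda r:162.6+(180-r)*.66,range(160,200),4,'lid')
# scoop & tube check vs just after placing
p=load('s43')
for n,(y0,y1,x0,x1) in dict(scoop=(235,300,335,370),tube=(260,295,268,296)).items(): print(n,'max diff',np.abs(s['frame'][y0:y1,x0:x1].astype(int)-p['frame'][y0:y1,x0:x1]).mean())
```

```text
27.15 [ 0.6265868  -0.05295251  0.24832263] [-9.52159819 -4.57532792 -2.50852058] 0.10744515895608593 0.0019968233343664456
ptr 47 -0.6557118478674742 155.31940831622143
lid 40 -0.6563271152842906 163.08368362967326
scoop max diff 1.1012454212454212
tube max diff 0.7693877551020408
```

Run:
```python
from h import *
s=load('s51')
m=cv2.inRange(cv2.cvtColor(s['frame'],cv2.COLOR_RGB2HSV),(2,60,90),(14,255,255));m[:200]=0;m[:,:260]=0
k,l,st,ce=cv2.connectedComponentsWithStats(m);print([(a.tolist(),b.round(0)) for a,b in zip(st[1:],ce[1:]) if a[4]>4])
g=cv2.resize(s['frame'][262:296,268:298].astype(np.float32),None,fx=2,fy=1)
d=g[:,:,0]-g[:,:,2]
for r in d: print(''.join(' .:-=+*#%@'[int(np.clip(v/7,0,9))] for v in r))
```

```text
[([260, 241, 4, 6, 15], array([261., 243.])), ([276, 279, 3, 4, 8], array([277., 280.]))]
............................................................
............................................................
............................................................
............................................................
..........................................................  
......................................................      
...................................................         
.................................................           
................................................            
................................................            
...............................................             
...............................................             
....................::------:::................             
   ................:-==++++==--:...............             
     ..............:-=+++++++=--::::...........             
         ..........:--=++++++=======--:.........            
           ....::--============++++++=-:.......             
           ..:--=+++++=--:::--==+++===--:......             
           .:-==+++++++=-:..:-==========--::..              
           .:-=++++++++=-:...::-====++++==-:..              
           ..:--=+++++=-:.....::-==++++++==-:.              
            ...:--===--:::--------==++++==-:..              
            .......::::--=++++===--======-:...              
            ..........:-=++++++==-:::::::.....              
             ........::-=++++++==-:..........               
              ........:-==++++==-:..........                
               .........::----::...........                 
                  ......................                    
                     .................                      
                         ......
```

Five blobs show in the tube, there is no pebble on the table or in the funnel, and the lid and pointer lines are parallel.

```bash
python3 -c "from plant import sign_off; print(sign_off())"
```

```text
the job is handed in; nothing more can be done
None
```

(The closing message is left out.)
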